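# Take a pocket's depth with the stop-collar gauge

## Robot

A 6-joint arm with a two-finger parallel gripper is mounted at the origin on the work surface. World frame = base frame: x ahead of the robot, y to its left, z up, the work surface at z = 0. Lengths are in m, angles in rad, forces in N, time in s.
With the tool pointing down it reaches from about 0.375 to 0.9 m from the base axis. Payload 3.1 kg.
Tool frame: the origin (TCP) lies at the very end of the fingers, on their centre line; the grasp point (between the pads) lies 19 mm behind it; z points along the fingers, y is the line along which they close (so a half turn about z gives the same grasp; the last joint's range is limited). The gripper opens to 85 mm and grips with 20 to 120 N. Pads are 22 mm wide; open, the fingers measure 114 mm over their backs; the gripper's body (76 mm by 85 mm) begins 54 mm behind the grasp point. The pads swing forward as they close: fully open they stand 13 mm farther back than shut.
Start: joints at [1.085, 0.527, 1.433, -0, 1.181, -0.178], TCP at [0.189, 0.596, 0.231] pointing down, gripper open.
Joint ranges: [-3.08, 3.08], [-0.75, 2.2], [0.22, 2.44], [-1.43, 4.57], [0, 2.65], [-2.85, 2.85]. Speed limits (rad/s): [2.79, 2.79, 3.14, 3.14, 3.14, 3.14].

## Interface

Orientations are given as a unit quaternion [x, y, z, w].
In Python, from bench import arm gives the robot as it stands.
- The arm moves only by the tool hand_motion, called after "Request:" by a JSON object that holds its "fn" and its "kwargs", one argument or row to a line. Schema: {"type":"object","properties":{"offsets":{"type":"array","items":{"type":"number"},"minItems":4,"maxItems":80},"aperture":{"type":"number"},"only":{"type":"string"},"quiet":{"type":"boolean"},"lines":{"type":"string"}},"required":["offsets"],"additionalProperties":false}. offsets is one flat list of numbers that holds 1 to 20 rows one after another, with no inner brackets; each row has 4 numbers: dx, dy, dz in fractions of the full range, 1 being 1 m, then a turn about the tool's z in parts of the range, where 1.0 means pi/2 rad; each row is the pose to reach, as a shift and turn from the pose commanded when the call began, along the tool's axes at that moment; what a row does not reach only later rows make up. A row lasts 1/12 s, in which the tool goes at most 0.0417 m and 0.125 rad, less where a joint would pass 70% of its speed; a pose out of reach is approached as far as the arm can. aperture is the opening from 0.0 (shut) to 1.0 (fully open), set as the call begins (left out keeps the last). The fingers move at their own pace and stop on an object; the grip force is fixed at half the most. Time passes only in rows, so rows that do not move let the fingers close. The tool returns the time, the measured TCP pose, the force, the opening and the grip force at its end. only (a regular expression) keeps the lines of the reply that match it, lines (a string "A,B") keeps lines A to B, and quiet returns only ok. No shift or turn number may pass 1 either way. Input that does not fit is refused with a message, and nothing moves.
- arm.read_state(): the state, without advancing time (a new reading comes with each control period).
- arm.get_image(name): name is "side" or "top"; returns the picture (420x560x3 uint8, red, green, blue); there is no depth.
- arm.calibration(name): a dict with "fovy" (degrees; the focal length in pixels is half the picture's height over the tangent of half this angle, whatever the lens; pixels are square), "cx", "cy" (the principal point, pixels), "rvec" (rotation vector, rad) and "tvec" (3), from world to camera coordinates, as OpenCV has them. Camera axes: x right, y down, z forward; pixel columns grow to the right and rows downward; lengths in m; the calibration is good to about 2 mm. A picture is of the moment at which its call begins. calibration takes no time and is no camera call.
- arm.sign_off(): hands the job in; it is judged then, once.
The state is a dict: "t": time; "qpos": joint angles; "qvel": joint speeds; "effort": joint torques, N m; "tcp_pos": TCP position; "tcp_rot": TCP orientation; "ft_force": force on the tool from outside, world axes, zero at the start; "wrist_torque": the same for the moment, N m; "finger_gap": opening from 0.0 (shut) to 1.0 (fully open); "gripper_force": force on a finger pad.
Only numpy, scipy, OpenCV 4.12 (cv2) and the standard library are available. Lean on these libraries where they do the work, as an engineer would, in place of code of your own. Each camera call takes 0.05 s, during which the arm holds its last target. There are 200 camera calls.

## Task

Take the depth gauge from its fork stand and lower its rod into the one open blind bore of the green fixtures until it bottoms out, letting the fixture's top push the stop collar up the rod, and keep it bottomed there for a good second without forcing it. Then lift it out and hang it back in the fork by its flange, upright, with the collar still where the bore set it. Do not knock over anything standing on the bench.

Things in the scene. Friction and masses are not known exactly. Their poses are not given: they have to be found in the camera images.
- gauge: Depth gauge, 155 mm tall, 0.15 kg: round steel rod 10 mm thick, 100 mm long; above it a flange (36 mm diameter, 5 mm thick), then a square aluminium grip, 18 x 18 x 50 mm, with dark bands. A dark stop collar slides on the rod. Origin: centre of the rod's lower end; z up the rod, x and y square to the grip's faces. Starts hanging upright in the stand's fork, within 0.1 rad of square to it.
- tip (a point): centre of the gauge rod's lower end (same point as the gauge's origin).
- seat (a point): centre of the underside of the gauge's flange, 100 mm above the rod's lower end.
- grip (a point): middle of the gauge's square grip, 130 mm above the rod's lower end; the grip reaches 25 mm above and below it.
- collar (a joint): Stop collar: dark disc, 28 mm diameter, 10 mm thick, sliding stiffly on the rod; stays where pushed (takes about 3 N). Value in m, 0 to 0.06, grows as it moves up the rod: its underside is value + 10 mm above the rod's lower end. Starts at 0 to 0.012; a correct setting from the 38 mm bore reads 0.028.
- collar_under (a point): centre of the underside of the stop collar, on the rod's axis.
- fixture: Green potting fixture, a block 130 x 130 x 60 mm fixed to the bench, four cups marked by grey rings on its top. Three carry steel hex standoffs (42 mm tall) and yellow beads; the fourth is open: the blind bore, its axis at x -32 mm, y +32 mm in this frame. Origin: centre of its underside; z up.
- bore_mouth (a point): centre of the blind bore's mouth, level with the fixture's top, 60 mm above the bench. The bore is round, 18 mm diameter, 38 mm deep, vertical; the 28 mm collar cannot enter it. z up.
- bore_floor (a point): centre of the blind bore's flat, rigid floor, 22 mm above the bench. z up.
- full_fixture: A second green fixture of the same size with standoffs in all four cups and no open bore; not needed. Either fixture may be on the left or the right. Origin: centre of its underside.
- stand: Fixed gauge stand: narrow foot, post 45 to 59 mm behind the hanging point (+x), level fork with its top 180 mm above the bench, nothing higher. Two prongs (12 wide, 8 thick, 42 mm over both) reach 25 mm in front of the hanging point; the 18 mm slot between them is open at the -x end, closed 17 mm behind the hanging point. Origin: on the bench under the hanging point; z up, slot along x.
- hang (a point): hanging point: the middle of the fork's slot at the height of its top; the centre of the flange's underside rests here. z up, x along the slot towards the post.
- jar: Closed grey jar, 70 mm diameter, 100 mm tall, standing behind the task's things. Origin: centre of its underside; z up.
- cartridge: Black dispensing cartridge, 38 mm diameter, 130 mm tall with a thin nozzle up, standing on the bench. Origin: centre of its underside; z up.
- standoff_a: Loose steel hex standoff, 14 mm wide, 43 mm tall, standing on the bench in front of the stand. Origin: centre of its underside; z up.
- standoff_b: A second loose standoff like standoff_a.

How it is judged:
By the outcome, as a careful person would: the job done as asked, in the order asked, and still so for the second after the job is handed in, with the robot touching nothing.
It also fails if it takes over 54 s, if anything falls off the work surface, if the arm or the gripper's body presses on something with over 40 N, if the wrist force passes 120 N, or if a joint passes its speed limit or range.

## Working session

There is one attempt and no reset: what is moved stays moved. The work goes in short steps, Python scripts to look and compute and a tool call to move; the robot and the scene stay as the last step left them, time stands still between calls to the robot, and variables do not carry over. Pictures are saved under pics/ and viewed, at most 10 in all, crops included, and the job is handed in when it is done.

```bash
ls; mkdir -p pics
```

Run:
```python
from bench import arm
import cv2
s=arm.read_state(); print(s)
for n in("side","top"):
    im=arm.get_image(n); cv2.imwrite(f"pics/{n}0.png",im[:,:,::-1]); print(n,arm.calibration(n))
```

```text
bench.py
pics
{'t': 0.0, 'qpos': array([ 1.08549149e+00,  5.28454875e-01,  1.43390843e+00,  3.57094000e-05,
        1.18141702e+00, -1.78505312e-01]), 'qvel': array([-4.08794509e-04,  1.15697472e-04,  9.25036456e-04, -1.41608973e-05,
        1.87650366e-04,  1.78842608e-04]), 'effort': array([ 2.02096329e-03, -4.42339110e+01, -1.78031820e+01, -1.93272622e-04,
        8.33933445e-03, -8.38038972e-06]), 'tcp_pos': array([0.18837896, 0.59517738, 0.23033862]), 'tcp_rot': array([ 1.52805476e-01,  9.88255680e-01, -1.02875510e-03, -3.72029313e-04]), 'ft_force': array([-0.04310038,  0.78844865,  0.05158138]), 'wrist_torque': array([-0.02367965,  0.04357483,  0.01403741]), 'gripper_force': 0.0, 'finger_gap': 0.9980013418348437}
side {'fovy': 52.38577265907754, 'cx': 277.53324918213593, 'cy': 205.40798537178085, 'rvec': array([ 2.13900439, -0.5711489 ,  0.28569087]), 'tvec': array([-0.51035609,  0.28330318,  0.68833918])}
top {'fovy': 46.595364820147054, 'cx': 278.6015768102228, 'cy': 208.34263506039588, 'rvec': array([ 2.12097641, -2.17104783,  0.17024364]), 'tvec': array([0.02323431, 0.60104759, 1.18451321])}
```

View pics/side0.png

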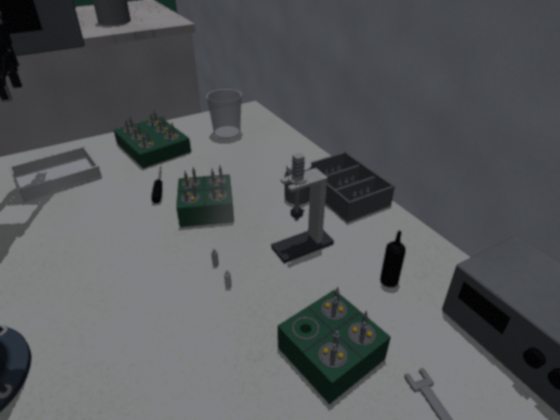

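View pics/top0.png

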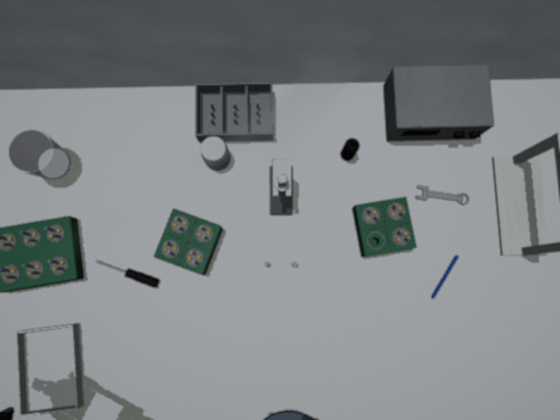

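The side view shows the gauge hanging in the fork at about (298,175). The open bore is in the right-hand fixture, at side (306,328) and top (376,240). In the top view the stand is at about (282,185). Next I'll enlarge these parts in one montage.

Create h.py:
```python
import numpy as np,cv2
from bench import arm
def cam(n):
    c=arm.calibration(n); f=210/np.tan(np.radians(c["fovy"]/2))
    R=cv2.Rodrigues(np.array(c["rvec"]))[0]; t=np.array(c["tvec"])
    return np.array([[f,0,c["cx"]],[0,f,c["cy"]],[0,0,1]]),R,t
def ray(n,p):
    K,R,t=cam(n); return -R.T@t, R.T@np.linalg.solve(K,[p[0],p[1],1])
def onz(n,p,z):
    o,d=ray(n,p); return o+d*(z-o[2])/d[2]
def tri(ps,pt):
    P=[K@np.c_[R,t] for K,R,t in (cam("side"),cam("top"))]
    X=cv2.triangulatePoints(P[0],P[1],np.float64(ps).reshape(2,1),np.float64(pt).reshape(2,1))[:,0]; X=X[:3]/X[3]
    return X, [np.round(proj(n,X)-p,1) for n,p in (("side",ps),("top",pt))]
def proj(n,X):
    K,R,t=cam(n); u=K@(R@np.array(X)+t); return u[:2]/u[2]
def crop(im,x,y,w,h,s=5):
    return cv2.resize(im[y:y+h,x:x+w],None,fx=s,fy=s,interpolation=cv2.INTER_CUBIC)
```

Run:
```python
from h import *
s=cv2.imread("pics/side0.png");t=cv2.imread("pics/top0.png")
m=np.hstack([crop(s,262,145,80,118),crop(t,252,145,60,118)])
m=np.clip(m.astype(float)*1.6,0,255).astype(np.uint8)
cv2.imwrite("pics/m1.png",m)
m=np.hstack([crop(s,270,285,80,100),crop(t,346,190,76,100)]);m=np.clip(m.astype(float)*1.6,0,255).astype(np.uint8)
cv2.imwrite("pics/m2.png",m)
```

```text
(no output)
```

View pics/m1.png

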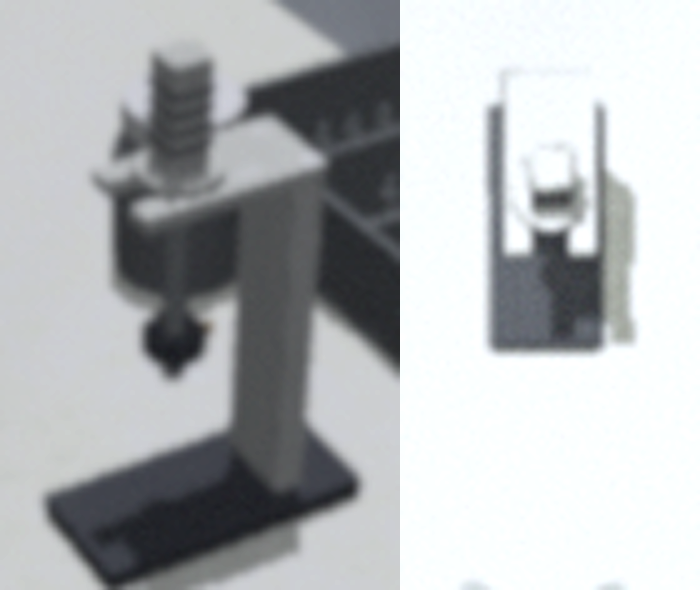

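View pics/m2.png

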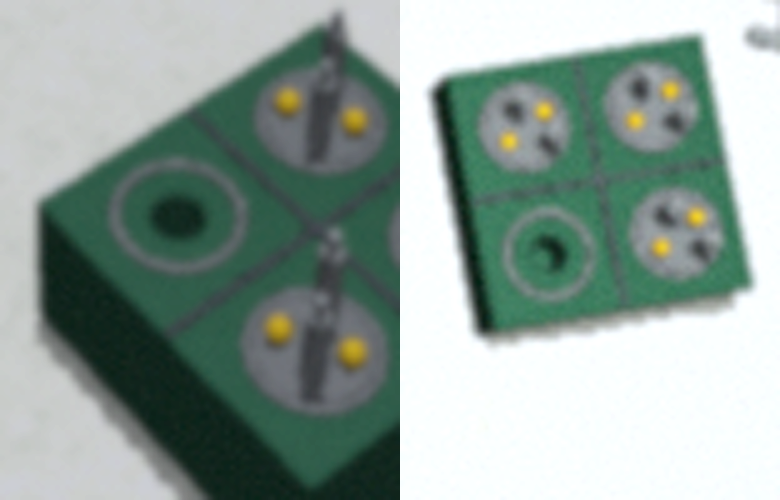

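The crops (5x scale) give these pixels:

| Feature | Side | Top |
|---|---|---|
| Grip top | (298,154) | (282,177) |
| Rod tip | (296,220) | – |
| Bore ring centre | (305,328) | (375.4,240.4) |

The fork's slot opens towards the robot.

Run:
```python
from h import *
np.set_printoptions(precision=4,suppress=True)
S=lambda x,y,ox,oy:(x/5-.4+ox,y/5-.4+oy)
print("griptop",*tri(S(182,48,262,145),S(151,160,252,145)))
print("bore",*tri(S(178,217,270,285),S(149,254,346,190)))
print("bore top z.06",onz("top",S(149,254,346,190),.06),"side",onz("side",S(178,217,270,285),.06))
print("tip side on plane? ", onz("side",S(172,376,262,145),.08))
for p in [(40,85),(300,37),(350,287),(87,332)]: print("fix",onz("top",S(*p,346,190),.06))
for p in [(102,255),(194,255),(102,72),(194,72)]: print("fork",onz("top",S(*p,252,145),.18))
for p in [(325,160),(270,115),(95,175),(142,220)]: print("forkside",onz("side",S(*p,262,145),.18))
for p in [(90,348),(203,348),(90,105),(203,105)]: print("foot",onz("top",S(*p,252,145),.01))
# ring centre by mask: grey ring pixels near the bore
for n,(cx,cy) in (("top",(375.4,240.4)),("side",(305.2,328.))):
    im=cv2.imread(f"pics/{n}0.png"); hsv=cv2.cvtColor(im,cv2.COLOR_BGR2HSV)
    m=((hsv[...,1]<95)&(hsv[...,2]>60)).astype(np.uint8)
    yy,xx=np.mgrid[:420,:560]; m[(np.hypot(xx-cx,yy-cy)>(11.5 if n=="top" else 16))]=0
    pts=np.argwhere(m)[:,::-1].astype(np.float32); 
    e=cv2.fitEllipse(pts); print(n,len(pts),e,onz(n,e[0],.06))
# standoffs and cartridge
for p in [(267,264),(295,264)]: print("so",onz("top",p,.04))
print(onz("top",(350,150),.1))
# grip outline in top: print crop of gray
```

```text
griptop [0.6392 0.0034 0.2357] [array([ 1.6, -0.3]), array([-0.5,  1. ])]
bore [ 0.5124 -0.2274  0.0589] [array([ 1.1, -0.2]), array([-0.2,  0.5])]
bore top z.06 [ 0.5137 -0.2278  0.06  ] side [ 0.5101 -0.2276  0.06  ]
tip side on plane?  [0.6346 0.0025 0.08  ]
fix [ 0.5993 -0.1779  0.06  ]
fix [ 0.6207 -0.3093  0.06  ]
fix [ 0.4951 -0.3261  0.06  ]
fix [ 0.476  -0.1952  0.06  ]
fork [0.6103 0.0246 0.18  ]
fork [ 0.6094 -0.0168  0.18  ]
fork [0.695  0.0228 0.18  ]
fork [ 0.694  -0.0192  0.18  ]
forkside [ 0.691  -0.0174  0.18  ]
forkside [0.6915 0.0223 0.18  ]
forkside [0.6066 0.0188 0.18  ]
forkside [ 0.6061 -0.0177  0.18  ]
foot [0.592  0.0326 0.01  ]
foot [ 0.5907 -0.026   0.01  ]
foot [0.7211 0.0299 0.01  ]
foot [ 0.7197 -0.0296  0.01  ]
top 158 ((375.3389892578125, 240.40769958496094), (17.12079429626465, 17.70572853088379), 141.0498504638672) [ 0.5136 -0.2276  0.06  ]
side 159 ((305.2608337402344, 327.2689208984375), (21.094860076904297, 25.84298324584961), 96.19763946533203) [ 0.511  -0.2264  0.06  ]
so [0.4628 0.0414 0.04  ]
so [ 0.4611 -0.0283  0.04  ]
[ 0.734 -0.169  0.1  ]
```

Create go.py:
```python
import sys,numpy as np
from bench import arm
from scipy.spatial.transform import Rotation as Ro
s=arm.read_state(); R=Ro.from_quat(s["tcp_rot"]).as_matrix()
d=np.array([float(v) for v in sys.argv[1:4]])-s["tcp_pos"]
print("t",s["t"],"tcp",s["tcp_pos"].round(4),"shift",(R.T@d).round(4), "n",np.linalg.norm(d)/.0417)
yaw=float(sys.argv[4]) # wanted tool x = -(cos yaw, sin yaw)
w=R.T@[-np.cos(yaw),-np.sin(yaw),0]; print("turn",np.arctan2(w[1],w[0]).round(3), "tilt",R[2].round(4))
```

```bash
python3 go.py 0.637 0.003 0.28 -0.02
```

```text
t 0.1 tcp [0.1884 0.5952 0.2304] shift [-0.6065 -0.4292 -0.0489] n 17.855895268792327
turn -0.287 tilt [ 3.e-04 -2.e-03 -1.e+00]
```

Units first: turns go in shares of pi/2 rad. So -0.287 rad is -0.1827.

Request:
{"fn": "hand_motion", "kwargs": {
  "offsets": [0,0,-0.049,0,0,0,-0.049,0,-0.03,-0.021,-0.049,-0.0637,-0.06,-0.042,-0.049,-0.1273,-0.09,-0.064,-0.049,-0.1827,-0.122,-0.086,-0.049,-0.1827,-0.152,-0.108,-0.049,-0.1827,-0.182,-0.129,-0.049,-0.1827,-0.212,-0.15,-0.049,-0.1827,-0.243,-0.172,-0.049,-0.1827,-0.273,-0.193,-0.049,-0.1827,-0.303,-0.214,-0.049,-0.1827,-0.334,-0.236,-0.049,-0.1827,-0.364,-0.258,-0.049,-0.1827,-0.394,-0.279,-0.049,-0.1827,-0.425,-0.301,-0.049,-0.1827,-0.455,-0.322,-0.049,-0.1827,-0.485,-0.343,-0.049,-0.1827,-0.515,-0.365,-0.049,-0.1827,-0.54,-0.382,-0.049,-0.1827],
  "aperture": 1.0
}}

```text
t: 1.77
tcp_pos: [0.5896, 0.066, 0.2803]
tcp_rot: [0.011, 1.0, -0.0, 0.001]
ft_force: [0.6, 0.4, -0.3]
finger_gap: 1.0
gripper_force: 0.0
```

```bash
python3 go.py 0.637 0.003 0.28 -0.02
```

```text
t 1.7667 tcp [0.5896 0.066  0.2803] shift [-0.0487 -0.062   0.0004] n 1.8904966230530365
turn -0.001 tilt [-1.1e-03 -6.0e-04 -1.0e+00]
```

Request:
{"fn": "hand_motion", "kwargs": {
  "offsets": [-0.024,-0.031,0,0,-0.047,-0.062,0,0,-0.047,-0.062,0,0,-0.047,-0.062,0.03,0,-0.047,-0.062,0.055,0,-0.047,-0.062,0.07,0,-0.047,-0.062,0.084,0,-0.047,-0.062,0.084,0,-0.047,-0.062,0.084,0],
  "aperture": 0.6
}}

```text
t: 2.52
tcp_pos: [0.6334, 0.0058, 0.1956]
tcp_rot: [0.01, 1.0, 0.0, -0.001]
ft_force: [-0.3, -0.6, 0.1]
finger_gap: 0.598
gripper_force: 0.0
```

Run:
```python
from h import *
s=arm.get_image("side")[:,:,::-1];t=arm.get_image("top")[:,:,::-1]
m=np.hstack([crop(s,240,100,100,120),crop(t,242,130,60,120)])
cv2.imwrite("pics/m3.png",np.clip(m.astype(float)*1.6,0,255).astype(np.uint8))
```

```text
(no output)
```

View pics/m3.png

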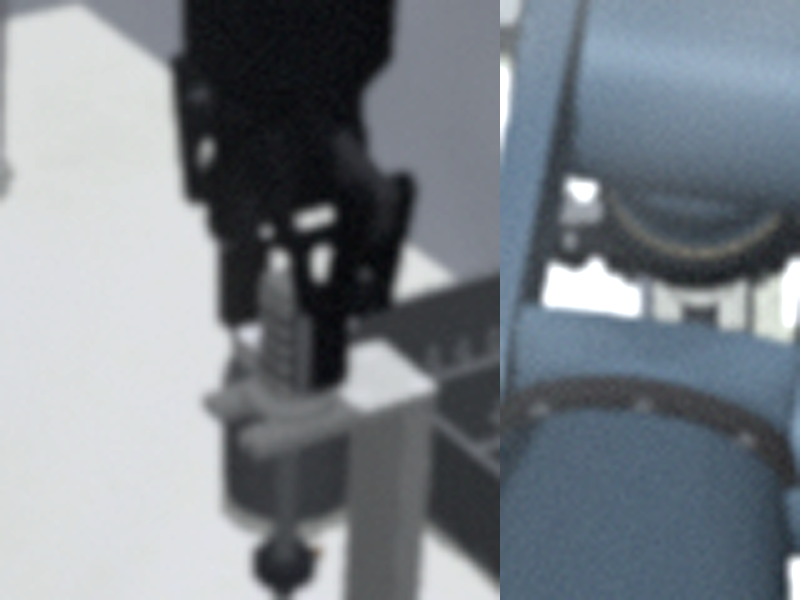

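The fingers straddle the grip, with their tips just above the flange. I'll nudge to centre them, then close.

Request:
{"fn": "hand_motion", "kwargs": {
  "offsets": [-0.002,-0.0025,0,0,-0.002,-0.0025,0,0,-0.002,-0.0025,0,0,-0.002,-0.0025,0,0]
}}

```text
t: 2.95
tcp_pos: [0.6361, 0.003, 0.1969]
tcp_rot: [0.01, 1.0, -0.0, 0.001]
ft_force: [0.3, -0.2, -0.6]
finger_gap: 0.599
gripper_force: 0.0
```

Request:
{"fn": "hand_motion", "kwargs": {
  "offsets": [0,0,0,0,0,0,0,0,0,0,0,0,0,0,0,0,0,0,0,0,0,0,0,0,0,0,0,0,0,0,0,0,0,0,0,0,0,0,0,0],
  "aperture": 0.0
}}

```text
t: 3.78
tcp_pos: [0.636, 0.0031, 0.1965]
tcp_rot: [0.01, 1.0, -0.0, 0.0]
ft_force: [-0.4, 0.5, 3.0]
finger_gap: 0.203
gripper_force: 58.7
```

Request:
{"fn": "hand_motion", "kwargs": {
  "offsets": [0,0,-0.006,0,0,0,-0.012,0,0,0,-0.012,0,0,0,-0.012,0,0.015,0,-0.012,0,0.035,0,-0.012,0,0.055,0,-0.012,0,0.07,0,-0.012,0,0.07,0,-0.03,0,0.07,0,-0.06,0,0.07,0,-0.06,0,0.07,0,-0.06,0]
}}

```text
t: 4.78
tcp_pos: [0.567, 0.0043, 0.258]
tcp_rot: [0.01, 1.0, -0.0, 0.002]
ft_force: [-0.1, -0.4, -1.6]
finger_gap: 0.206
gripper_force: 58.8
```

Run:
```python
from h import *
s=arm.get_image("side")[:,:,::-1]
cv2.imwrite("pics/m4.png",np.clip(crop(s,200,90,160,120).astype(float)*1.6,0,255).astype(np.uint8))
```

```bash
python3 go.py 0.512 -0.2268 0.2565 -0.02
```

```text
t 4.8333 tcp [0.5658 0.0045 0.2566] shift [ 4.920e-02 -2.323e-01  1.000e-04] n 5.694814724740213
turn 0.0 tilt [-7.e-04 -2.e-04 -1.e+00]
```

View pics/m4.png

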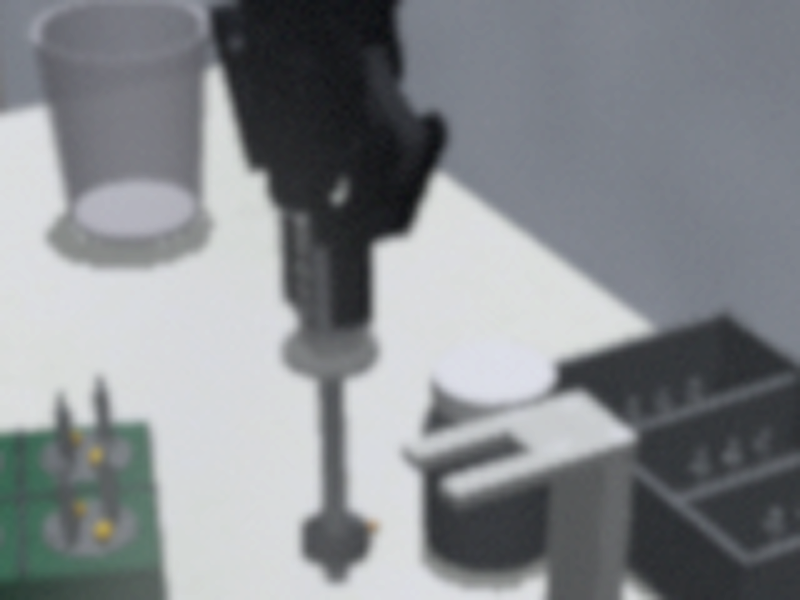

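The gauge hangs straight in the gripper, with the rod tip at side (267,205) and the collar near the bottom of the rod. Next I'll move above the bore.

Request:
{"fn": "hand_motion", "kwargs": {
  "offsets": [0.007,-0.033,0,0,0.014,-0.066,0,0,0.021,-0.1,0,0,0.028,-0.133,0,0,0.035,-0.166,0,0,0.042,-0.2,0,0,0.0485,-0.22,0,0,0.0485,-0.2315,0,0,0.0485,-0.2315,0,0,0.0485,-0.2315,0.02,0,0.0485,-0.2315,0.038,0,0.0485,-0.2315,0.038,0,0.0485,-0.2315,0.038,0,0.0485,-0.2315,0.038,0]
}}

```text
t: 6.0
tcp_pos: [0.5135, -0.2251, 0.2187]
tcp_rot: [0.009, 1.0, 0.0, 0.0]
ft_force: [0.6, -0.0, -0.9]
finger_gap: 0.2
gripper_force: 58.9
```

Run:
```python
from h import *
s=arm.get_image("side")[:,:,::-1];t=arm.get_image("top")[:,:,::-1]
st=arm.read_state(); p=st["tcp_pos"]; print(p, proj("side",p-[0,0,.1165]),proj("top",p-[0,0,.0115]))
m=np.hstack([crop(s,260,240,90,120),crop(t,340,190,70,120)])
cv2.imwrite("pics/m5.png",np.clip(m.astype(float)*1.6,0,255).astype(np.uint8))
print(proj("side",[.5679,.0043,.1415]))
```

```bash
python3 go.py 0.512 -0.2268 0.2185 -0.02
```

```text
[ 0.51371776 -0.2257335   0.21936387] [307.41908511 308.86739978] [388.19375281 234.56264138]
[267.22069376 205.02078123]
t 6.1 tcp [ 0.5137 -0.2257  0.2194] shift [ 0.0017 -0.0011  0.0009] n 0.05272725441850337
turn 0.001 tilt [-0.0018 -0.0011 -1.    ]
```

View pics/m5.png

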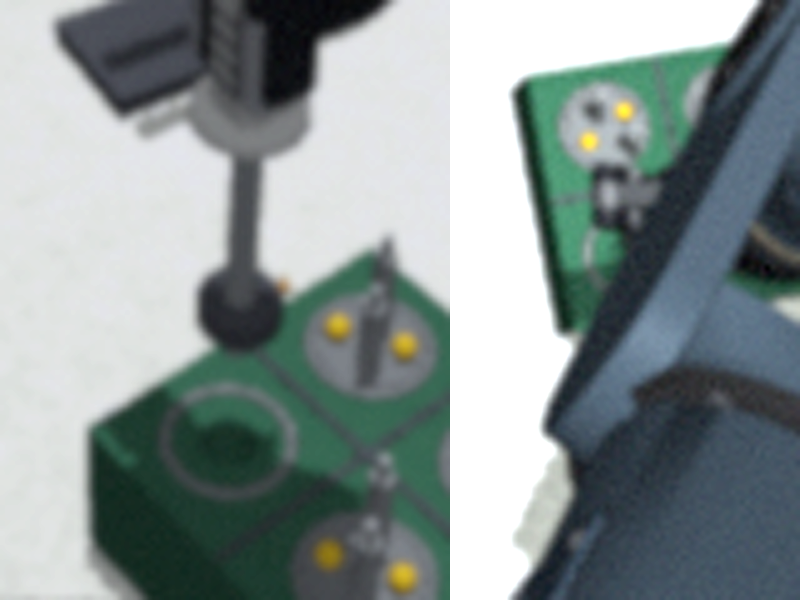

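The rod stands over the ring: tip at about (307,309), bore at about (305.5,328), which matches the prediction within 1 px. Now I'll descend until just short of the bottom.

Request:
{"fn": "hand_motion", "kwargs": {
  "offsets": [0.002,-0.0012,0,0,0.002,-0.0012,0.015,0,0.002,-0.0012,0.03,0,0.002,-0.0012,0.04,0,0.002,-0.0012,0.045,0,0.002,-0.0012,0.05,0,0.002,-0.0012,0.055,0,0.002,-0.0012,0.06,0,0.002,-0.0012,0.064,0,0.002,-0.0012,0.068,0,0.002,-0.0012,0.072,0,0.002,-0.0012,0.074,0,0.002,-0.0012,0.074,0,0.002,-0.0012,0.074,0]
}}

```text
t: 7.27
tcp_pos: [0.5105, -0.227, 0.1439]
tcp_rot: [0.01, 1.0, 0.0, -0.0]
ft_force: [0.9, 0.4, -1.0]
finger_gap: 0.206
gripper_force: 59.1
```

```bash
python3 go.py .5115 -.227 .1385 -.02
```

```text
t 7.2667 tcp [ 0.5105 -0.227   0.1439] shift [-0.001   0.      0.0054] n 0.13235379883367754
turn 0.0 tilt [ 8.e-04  5.e-04 -1.e+00]
```

Request:
{"fn": "hand_motion", "kwargs": {
  "offsets": [0,0,0.001,0,0,0,0.002,0,0,0,0.003,0,0,0,0.004,0,0,0,0.004,0]
}}

```text
t: 7.68
tcp_pos: [0.5105, -0.227, 0.1401]
tcp_rot: [0.01, 1.0, 0.0, -0.0]
ft_force: [-1.2, 0.3, 1.2]
finger_gap: 0.205
gripper_force: 59.3
```

Request:
{"fn": "hand_motion", "kwargs": {
  "offsets": [0,0,0.0005,0,0,0,0.001,0,0,0,0.001,0]
}}

```text
t: 7.93
tcp_pos: [0.5106, -0.227, 0.1392]
tcp_rot: [0.01, 1.0, 0.0, -0.0]
ft_force: [-0.5, 0.4, 1.2]
finger_gap: 0.2
gripper_force: 59.3
```

Request:
{"fn": "hand_motion", "kwargs": {
  "offsets": [0,0,0.0005,0,0,0,0.0005,0,0,0,0.0005,0]
}}

```text
t: 8.18
tcp_pos: [0.5106, -0.227, 0.1387]
tcp_rot: [0.01, 1.0, 0.0, -0.0]
ft_force: [-1.9, 0.7, 1.3]
finger_gap: 0.205
gripper_force: 59.4
```

Request:
{"fn": "hand_motion", "kwargs": {
  "offsets": [0,0,0.0005,0,0,0,0.0005,0,0,0,0.0005,0]
}}

```text
t: 8.43
tcp_pos: [0.5107, -0.2271, 0.1385]
tcp_rot: [0.01, 1.0, 0.0, -0.0]
ft_force: [-0.8, 1.5, 2.5]
finger_gap: 0.204
gripper_force: 59.6
```

Request:
{"fn": "hand_motion", "kwargs": {
  "offsets": [0,0,0.0005,0,0,0,0.0005,0,0,0,0.0005,0]
}}

```text
t: 8.68
tcp_pos: [0.5109, -0.2272, 0.1384]
tcp_rot: [0.01, 1.0, -0.0, 0.0]
ft_force: [-1.4, 1.2, 6.3]
finger_gap: 0.201
gripper_force: 60.1
```

The rod has bottomed: TCP z stays at 0.1384 while the force rises. I'll add a light extra press, then hold for about 1.6 s.

Request:
{"fn": "hand_motion", "kwargs": {
  "offsets": [0,0,0.0004,0,0,0,0.0004,0,0,0,0.0004,0,0,0,0.0004,0,0,0,0.0004,0,0,0,0.0004,0,0,0,0.0004,0,0,0,0.0004,0,0,0,0.0004,0,0,0,0.0004,0,0,0,0.0004,0,0,0,0.0004,0,0,0,0.0004,0,0,0,0.0004,0,0,0,0.0004,0,0,0,0.0004,0,0,0,0.0004,0,0,0,0.0004,0,0,0,0.0004,0,0,0,0.0004,0]
}}

```text
t: 10.35
tcp_pos: [0.5109, -0.2272, 0.1384]
tcp_rot: [0.01, 1.0, -0.0, 0.0]
ft_force: [-1.4, 1.6, 8.0]
finger_gap: 0.201
gripper_force: 60.3
```

Request:
{"fn": "hand_motion", "kwargs": {
  "offsets": [0,0,-0.003,0,0,0,-0.01,0,0,0,-0.02,0,0,0,-0.035,0,0,0,-0.06,0,0,0,-0.09,0,0,0,-0.12,0,0,0,-0.12,0,0,0,-0.12,0,0,0,-0.12,0]
}}

```text
t: 11.18
tcp_pos: [0.5104, -0.2269, 0.2573]
tcp_rot: [0.01, 1.0, 0.0, -0.0]
ft_force: [-0.2, 0.9, -1.3]
finger_gap: 0.203
gripper_force: 59.1
```

Run:
```python
from h import *
s=arm.get_image("side")[:,:,::-1]
p=arm.read_state()["tcp_pos"]; print(p)
q=lambda h:proj("side",p-[0,0,.1165-h]).round(1)
print("tip",q(0),"collar under",q(.038),"top",q(.048),"seat",q(.1), "m6 px",[(q(h)-[250,190]+.4)*5 for h in (0,.038,.048,.1)])
cv2.imwrite("pics/m6.png",np.clip(crop(s,250,190,110,120).astype(float)*1.6,0,255).astype(np.uint8))
```

```bash
python3 go.py .56 .003 .2585 -.02
```

```text
[ 0.50994349 -0.22663319  0.2564518 ]
tip [306.6 294. ] collar under [307.5 276.3] top [307.8 271.4] seat [309.2 244.5] m6 px [array([285., 522.]), array([289.5, 433.5]), array([291., 409.]), array([298. , 274.5])]
t 11.2333 tcp [ 0.5099 -0.2266  0.2565] shift [-0.0455  0.2306 -0.0018] n 5.63632078438115
turn 0.0 tilt [ 0.0019  0.0013 -1.    ]
```

View pics/m6.png

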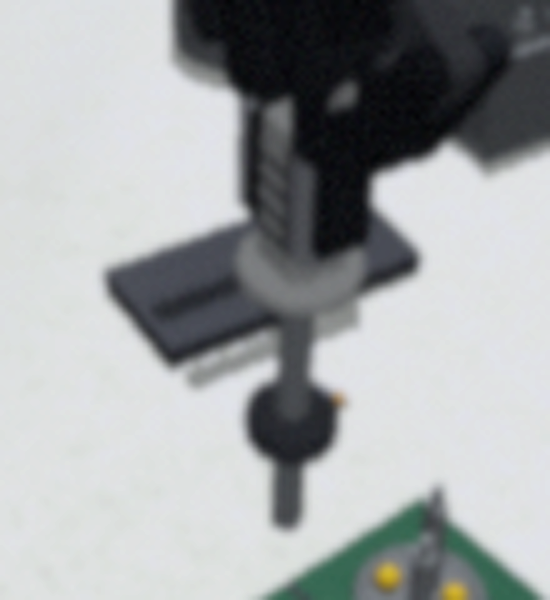

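The collar sits at about (291,421), where the 38 mm setting predicts it, and the gauge is straight. Now I'll carry it back to the front of the fork.

Request:
{"fn": "hand_motion", "kwargs": {
  "offsets": [-0.007,0.033,0,0,-0.014,0.066,0,0,-0.02,0.1,0,0,-0.027,0.133,0,0,-0.034,0.166,0,0,-0.041,0.2,0,0,-0.0455,0.22,0,0,-0.0455,0.2306,0,0,-0.0455,0.2306,0,0,-0.0455,0.2306,0.02,0,-0.0455,0.2306,0.04,0,-0.0455,0.2306,0.047,0,-0.0455,0.2306,0.047,0,-0.0455,0.2306,0.047,0,-0.0455,0.2306,0.047,0,-0.0455,0.2306,0.047,0]
}}

```text
t: 12.57
tcp_pos: [0.5616, 0.0018, 0.2115]
tcp_rot: [0.01, 1.0, -0.0, 0.001]
ft_force: [0.2, 0.7, -2.0]
finger_gap: 0.204
gripper_force: 59.1
```

```bash
python3 go.py .636 .0031 .2085 -.02
```

```text
t 12.5667 tcp [0.5616 0.0018 0.2115] shift [-0.0743  0.0028  0.0032] n 1.7849140171541966
turn -0.0 tilt [-2.3e-03 -5.0e-04 -1.0e+00]
```

Request:
{"fn": "hand_motion", "kwargs": {
  "offsets": [0,0.0025,0,0,-0.01,0.0025,0,0,-0.025,0.0025,0,0,-0.04,0.0025,0,0,-0.055,0.0025,0,0,-0.065,0.0025,0,0,-0.072,0.0025,0,0,-0.075,0.0025,0,0,-0.075,0.0025,0,0,-0.075,0.0025,0,0,-0.075,0.0025,0,0,-0.075,0.0025,0,0,-0.075,0.0025,0,0]
}}

```text
t: 13.65
tcp_pos: [0.6354, 0.0035, 0.2105]
tcp_rot: [0.01, 1.0, 0.0, -0.0]
ft_force: [-0.3, 1.0, -1.5]
finger_gap: 0.199
gripper_force: 59.2
```

```bash
python3 go.py .636 .0031 .1965 -.02
```

```text
t 13.65 tcp [0.6354 0.0035 0.2105] shift [-0.0006 -0.0004  0.014 ] n 0.33683217753353056
turn 0.0 tilt [ 3.e-04  0.e+00 -1.e+00]
```

Request:
{"fn": "hand_motion", "kwargs": {
  "offsets": [-0.0005,-0.0004,0.003,0,-0.0005,-0.0004,0.006,0,-0.0005,-0.0004,0.009,0,-0.0005,-0.0004,0.011,0,-0.0005,-0.0004,0.0125,0,-0.0005,-0.0004,0.0135,0,-0.0005,-0.0004,0.0135,0,-0.0005,-0.0004,0.0135,0]
}}

```text
t: 14.32
tcp_pos: [0.6364, 0.0031, 0.1969]
tcp_rot: [0.01, 1.0, -0.0, 0.0]
ft_force: [-0.3, -0.0, -1.0]
finger_gap: 0.206
gripper_force: 59.5
```

Request:
{"fn": "hand_motion", "kwargs": {
  "offsets": [0,0,0.0005,0,0,0,0.0005,0,0,0,0.0005,0]
}}

```text
t: 14.57
tcp_pos: [0.6365, 0.0031, 0.1966]
tcp_rot: [0.01, 1.0, -0.0, 0.0]
ft_force: [0.4, -0.3, -1.5]
finger_gap: 0.207
gripper_force: 59.4
```

Run:
```python
from h import *
s=arm.get_image("side")[:,:,::-1]
cv2.imwrite("pics/m7.png",np.clip(crop(s,240,110,110,120).astype(float)*1.6,0,255).astype(np.uint8))
```

```text
(no output)
```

View pics/m7.png

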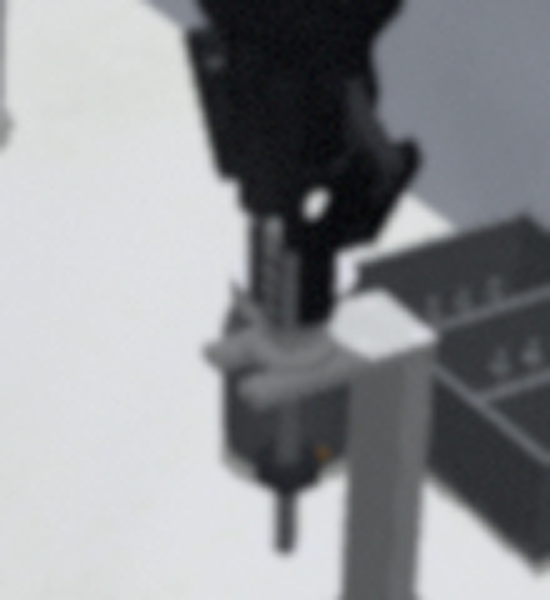

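The flange is in the fork at about (290,355) and the collar is well up the rod. I'll lower it to contact, then release.

Request:
{"fn": "hand_motion", "kwargs": {
  "offsets": [0,0,0.0004,0,0,0,0.0004,0,0,0,0.0004,0]
}}

```text
t: 14.87
tcp_pos: [0.6365, 0.003, 0.1965]
tcp_rot: [0.01, 1.0, -0.0, 0.0]
ft_force: [-0.3, -0.2, 2.5]
finger_gap: 0.205
gripper_force: 59.5
```

Request:
{"fn": "hand_motion", "kwargs": {
  "offsets": [0,0,0.0004,0,0,0,0.0004,0,0,0,0.0004,0]
}}

```text
t: 15.12
tcp_pos: [0.6365, 0.0031, 0.1965]
tcp_rot: [0.01, 1.0, -0.0, 0.0]
ft_force: [-2.0, 0.4, 5.4]
finger_gap: 0.201
gripper_force: 59.9
```

Request:
{"fn": "hand_motion", "kwargs": {
  "offsets": [0,0,0,0,0,0,0,0,0,0,0,0,0,0,0,0,0,0,0,0,0,0,0,0,0,0,0,0,0,0,-0.002,0],
  "aperture": 0.6
}}

```text
t: 15.78
tcp_pos: [0.636, 0.0031, 0.1972]
tcp_rot: [0.01, 1.0, 0.0, -0.001]
ft_force: [-0.6, -0.1, 0.4]
finger_gap: 0.599
gripper_force: 0.0
```

Request:
{"fn": "hand_motion", "kwargs": {
  "offsets": [0,0,-0.01,0,0,0,-0.03,0,0,0,-0.06,0,0,0,-0.09,0,0.02,0.02,-0.1,0,0.04,0.05,-0.1,0,0.06,0.09,-0.1,0,0.08,0.13,-0.1,0,0.09,0.17,-0.1,0,0.09,0.2,-0.1,0,0.09,0.24,-0.1,0,0.09,0.24,-0.1,0,0.09,0.24,-0.1,0]
}}

```text
t: 16.87
tcp_pos: [0.5508, 0.247, 0.2985]
tcp_rot: [0.008, 1.0, 0.0, 0.001]
ft_force: [-0.9, -0.6, -0.3]
finger_gap: 0.599
gripper_force: 0.0
```

Run:
```python
from h import *
s=arm.get_image("side")[:,:,::-1];t=arm.get_image("top")[:,:,::-1]
m=np.hstack([crop(s,262,145,80,118),crop(t,252,165,60,118)])
cv2.imwrite("pics/m8.png",np.clip(m.astype(float)*1.6,0,255).astype(np.uint8))
```

```text
(no output)
```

View pics/m8.png

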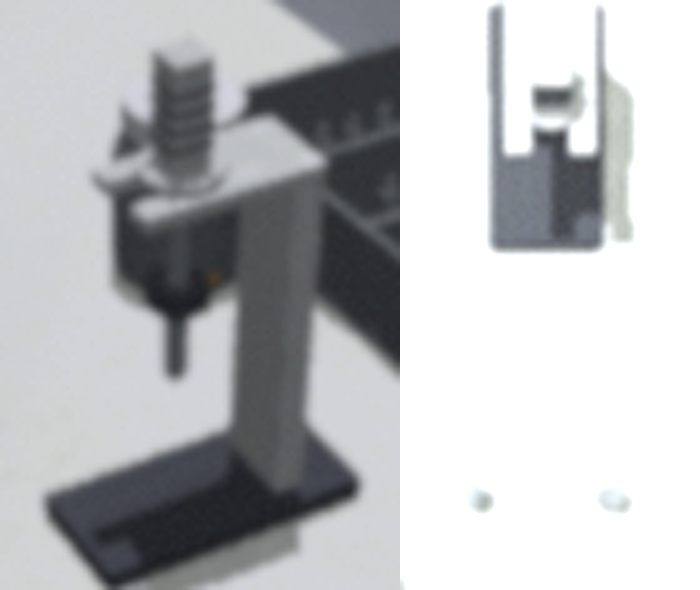

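The gauge hangs upright: the grip top is at (184,48) and the tip at (175,378), both within a few crop pixels of where they started. The collar is up at (180,295), and both loose standoffs are still standing.

```bash
python3 -c "
from bench import arm
print(arm.sign_off())"
```

```text
the job is handed in; nothing more can be done
None
```

Job handed in: the gauge bottomed in the bore and was held there for over 1.6 s at about 8 N, then was hung back upright in the fork with the collar where the bore set it, at about 17 s on the robot's clock; the final close-up showed both loose standoffs still standing.

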